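# Find the heavy side of the tester rotor by feel and hold it heavy side down

## Robot

A 6-joint arm with a two-finger parallel gripper is mounted at the origin on the work surface. World frame = base frame: x ahead of the robot, y to its left, z up, the work surface at z = 0. Lengths are in m, angles in rad, forces in N, time in s.
With the tool pointing down it reaches from about 0.375 to 0.9 m from the base axis. Payload 3.1 kg.
Tool frame: the origin (TCP) lies midway between the tips of the shut fingers; the grasp point (between the pads) lies 19 mm behind it; z points along the fingers, y is the line along which they close (so a half turn about z gives the same grasp; the last joint's range is limited). The gripper opens to 85 mm and grips with 20 to 120 N. Pads are 22 mm wide; open, the fingers measure 114 mm over their backs; the gripper's body (76 mm by 85 mm) begins 54 mm behind the grasp point. The pads swing forward as they close: fully open they stand 13 mm farther back than shut.
Start: joints at [1.135, 0.527, 1.433, -0, 1.181, -0.178], TCP at [0.159, 0.604, 0.231] pointing down, gripper open.
Joint ranges: [-3.08, 3.08], [-0.75, 2.2], [0.22, 2.44], [-1.43, 4.57], [0, 2.65], [-2.85, 2.85]. Speed limits (rad/s): [2.79, 2.79, 3.14, 3.14, 3.14, 3.14].

## Interface

Orientations are given as a unit quaternion [x, y, z, w].
In Python, from station import manip gives the robot as it stands. The module is installed in compiled form; this text tells all that it offers.
- The arm moves only by the tool apply_moves, never from a script. Its arguments are lists of equal length, an entry for each row: "claw": the gripper's target within -1 to 1 (fully open at 1, half-way at 0, shut at -1); "travel": the shift along the tool's x, y, z scaled (see below), a list of three; "turn": the turn, a rotation vector about the tool's x, y, z scaled (see below), a list of three. In form: {"claw": [claw, ...], "travel": [[dx, dy, dz], ...], "turn": [[rx, ry, rz], ...]}. A call has 1 to 5 rows; each row is the pose to reach, as a shift and turn from the pose commanded when the call began, along the tool's axes at that moment, turning the shorter way round; what a row does not reach only later rows make up. The controller multiplies each number of a shift by 800 mm and each number of a turn by 180 degrees. A row lasts 1/12 s, in which the tool goes at most 41.7 mm and 7.16 degrees, less where a joint would pass 70% of its speed; a pose out of reach is approached as far as the arm can. A call with a number of a shift or a turn outside -1 to 1 is refused whole. A call with a gripper value outside its range is refused whole. The fingers move at their own pace and stop on an object; "newtons" is the grip in N (left out, the last holds). Time passes only in rows, so rows that repeat a pose let the fingers close. It gives the time, the measured TCP pose, the force, the opening and the grip force at its end, in the units of the state.
- manip.sense(): the state, without advancing time (a new reading comes with each control period).
- manip.snapshot(name): name is "scene" or "top" or "wrist"; returns a dict with "pixels" (480x640x3 uint8, red, green, blue), "depth" (480x640 float32, m along the optical axis (not along the pixel's ray), 0 where there is no reading), "intrinsics" (3x3 intrinsics, pixels), "k1" (the pictures are not rectified: a ray, as slopes to the right and down, at radius r is drawn at 1 + k1 r^2 times it, then the intrinsics apply), "R" (3x3) and "t" (3): a world point X has camera coordinates R X + t. Camera axes: x right, y down, z forward; pixel columns grow to the right and rows downward; lengths in m; the calibration is good to about 2 mm. A picture is of the moment at which its call begins.
- manip.sign_off(): hands the job in; it is judged then, once.
The state is a dict: "t": time; "q": joint angles; "qd": joint speeds; "tau": joint torques, N m; "tcp_pos": TCP position; "tool_rot": TCP orientation; "force": force on the tool from outside, world axes, zero at the start; "ft_torque": the same for the moment, N m; "finger_gap": opening from 0.0 (shut) to 1.0 (fully open); "gripper_force": force on a finger pad.
Only numpy, scipy, OpenCV 4.12 (cv2) and the standard library are available. Lean on these libraries where they do the work, as an engineer would, in place of code of your own. Each camera call takes 0.05 s, during which the arm holds its last target. There are 200 camera calls.

## Task

Pick the rotor, the round disc with a square boss, out of the parts tray by its boss without disturbing the other parts, and find by feel, turning it in the air as you need, which side of it is secretly heavier. Then hold it 20 to 30 cm above the tray like a dial on a desk, tipped about 40 degrees with the bossed face looking back towards the robot's side of the bench and the heavy side at the bottom of the dial. The program finishes while still holding it there, steady: do not put it down or let go.

Things in the scene. Friction and masses are not known exactly. Their poses are not given: they have to be found in the camera images.
- rotor_boss (a point): centre of the square steel boss (26 x 26 mm, 34 mm high) in the middle of the upper face of the rotor, a bare aluminium disc 100 mm across and 24 mm thick lying flat in the tray. The point is 17 mm above the disc's face and 41 mm above its underside; z is the disc's axis (up, out of the boss), x and y are square to the boss's flats
- tray: black open plastic tray, 330 (x) x 370 (y) mm, walls 5 mm thick and 45 mm high, floor 5 mm; bolted down; origin under its centre
- rotor: the same rotor; origin at the centre of its underside. 0.65 kg in all: a 0.3 kg tungsten insert is fixed out of sight inside, 34 mm off the axis, at an angle that differs each time (the rules' 'heavy': no pose given, x outward, y tangent). Held level by the boss it makes a moment of 0.09 to 0.13 N m, the only sign of the heavy side; the axes and the four even screw heads say nothing of it
- cap: aluminium bearing cap in the tray: 78 mm disc with a ROUND boss 32 mm across, 34 mm high in all; origin under its centre; not to be disturbed
- sleeve: bronze pivot sleeve standing in the tray, 42 mm across, 45 mm high; origin under its centre; not to be disturbed
- bushing_a: yellow polymer bushing in the tray, 40 mm across, 24 mm high; origin under its centre; not to be disturbed
- bushing_b: yellow polymer bushing in the middle of the tray, 32 mm across, 22 mm high; origin under its centre; not to be disturbed
- screwdriver: screwdriver lying on the bench at the robot's left; not to be disturbed
- grease_jar: white jar, 60 mm across and 65 mm high, standing on the bench at the robot's right; origin under its centre; not to be disturbed
- dial (a point): a fixed reference direction, not an object: its z axis leans 40 degrees (0.7 rad) from straight up back towards the robot's side (-x); the rotor's axis, out of the boss, should end along it
Mind the look-alikes: they are no part of the job. Leave any orange, pink or yellow look-alike of the rotor alone.

How it is judged:
By the outcome, as a careful person would: the job done as asked, in the order asked, and still so for the second after the job is handed in, while the arm keeps its last pose, push and grip.
It also fails if it takes over 58 s, if anything falls off the work surface, if the arm or the gripper's body presses on something with over 40 N, if the wrist force passes 120 N, or if a joint passes its speed limit or range.

## Working session

There is one attempt and no reset: what is moved stays moved. The work goes in short steps, Python scripts to look and compute and a tool call to move; the robot and the scene stay as the last step left them, time stands still between calls to the robot, and variables do not carry over. Pictures are saved under pics/ and viewed, at most 10 in all, crops included, and the job is handed in when it is done.

Besides the shell and the picture viewer there is one more tool, called after "Emit:" by a JSON object that holds its "op" and its "data", one argument or row to a line. apply_moves: Moves the arm, as the interface text tells. Shifts and turns lie within -1 to 1; 1 stands for 800 mm of shift or 180 degrees of turn. Its arguments: {"type":"object","properties":{"claw":{"type":"array","items":{"type":"number"}},"travel":{"type":"array","items":{"type":"array","items":{"type":"number"}}},"turn":{"type":"array","items":{"type":"array","items":{"type":"number"}}},"newtons":{"type":"number"}},"required":["claw","travel","turn"]}

```bash
mkdir -p pics; python3 - <<'E'
from station import manip
import cv2,numpy as np
s=manip.sense()
for k,v in s.items(): print(k,np.round(v,4))
for n in("top","scene"):
    d=manip.snapshot(n); np.savez(n+".npz",**d); cv2.imwrite(f"pics/{n}1.png",d["pixels"][:,:,::-1])
    print(n,d["intrinsics"].tolist(),d["k1"],np.round(d["R"],3).tolist(),np.round(d["t"],3))
E
```

```text
t 0.0
q [ 1.1355  0.5285  1.4339 -0.      1.1814 -0.1785]
qd [ 0.0012 -0.0002 -0.001  -0.0013 -0.001  -0.0005]
tau [ 1.00000e-04 -4.42360e+01 -1.78023e+01 -3.00000e-04  8.50000e-03
 -0.00000e+00]
tcp_pos [0.1584 0.6039 0.2303]
tool_rot [ 1.280e-01  9.918e-01 -1.000e-03 -3.000e-04]
force [-0.7456 -0.4591 -0.2879]
ft_torque [-0.0223  0.0481 -0.0303]
gripper_force 0.0
finger_gap 1.0013
top [[531.6090144500829, 0.0, 314.77959714004714], [0.0, 531.6090144500829, 231.74539970983096], [0.0, 0.0, 1.0]] -0.03609811117657295 [[-0.005, -1.0, 0.005], [-0.997, 0.005, -0.071], [0.071, -0.005, -0.997]] [-0.049  0.59   1.42 ]
scene [[516.1162109503323, 0.0, 312.38540441481643], [0.0, 516.1162109503323, 237.28471320656524], [0.0, 0.0, 1.0]] -0.03393474926790276 [[0.361, 0.932, 0.013], [0.6, -0.222, -0.769], [-0.714, 0.286, -0.64]] [-0.169 -0.221  1.811]
```

View pics/top1.png

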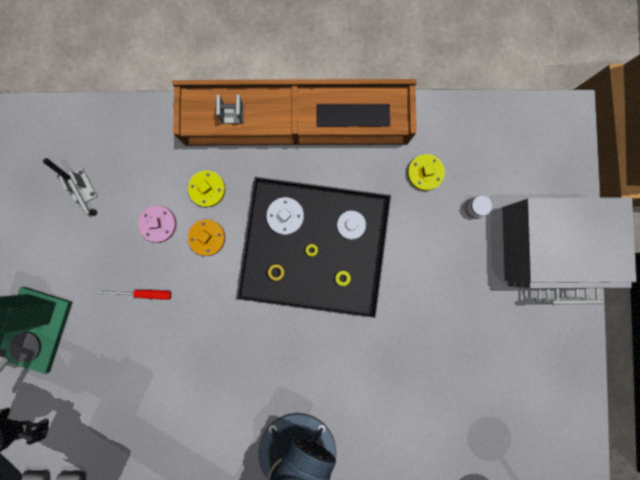

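View pics/scene1.png

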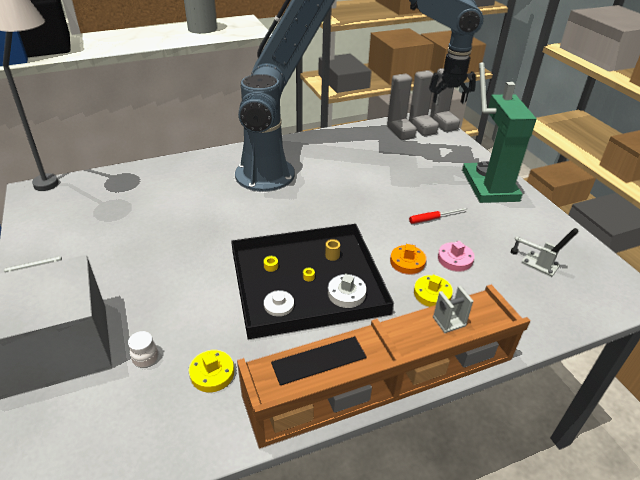

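Candidates, by pixel in the top picture:
- Aluminium disc with a square boss in the tray (285,215).
- Cap with a round boss (351,225).
- Yellow look-alikes (206,188) and (426,172), orange (206,238), pink (157,224).

By the description I choose (285,215). Next I check it in one close crop and measure it.

```bash
cat > h.py <<'E'
import numpy as np,cv2
from scipy.spatial.transform import Rotation as Rot
def cast(d,uv,z):
    uv=np.atleast_2d(np.array(uv,float)); K=d["intrinsics"]
    p=(uv-[K[0,2],K[1,2]])/[K[0,0],K[1,1]]; s=p.copy()
    for _ in range(10): s=p/(1+d["k1"]*(s**2).sum(1,keepdims=True))
    r=np.c_[s,np.ones(len(s))]@d["R"]; c=-d["R"].T@d["t"]
    return c+r*((z-c[2])/r[:,2])[:,None]
def proj(d,X):
    x=np.atleast_2d(X)@d["R"].T+d["t"]; s=x[:,:2]/x[:,2:]
    s=s*(1+d["k1"]*(s**2).sum(1,keepdims=True)); K=d["intrinsics"]
    return s*[K[0,0],K[1,1]]+[K[0,2],K[1,2]]
E
python3 - <<'E'
from h import *
d=dict(np.load("top.npz")); im=d["pixels"]
m=(im.min(2)>130).astype(np.uint8)
win=np.zeros_like(m); win[193:240,258:310]=1
cs,_=cv2.findContours(m*win,cv2.RETR_EXTERNAL,cv2.CHAIN_APPROX_NONE)
c=max(cs,key=cv2.contourArea); (e)=cv2.fitEllipse(c); print(e)
print("disc",cast(d,e[0],.029))
for n,uv in dict(cap=(351,225),b=(312,250),slv=(276,272),bush=(343,278),c1=(255,179),c2=(389,196),c3=(238,299),c4=(375,316)).items(): print(n,np.round(cast(d,uv,.03),3))
cr=cv2.resize(im[190:242,255:315],None,fx=10,fy=10,interpolation=cv2.INTER_CUBIC); cv2.imwrite("pics/crop1.png",cr[:,:,::-1])
E
```

```text
((284.7354431152344, 215.2589111328125), (35.88144302368164, 36.09872055053711), 47.78907775878906)
disc [[0.63382542 0.02858935 0.029     ]]
cap [[ 0.606 -0.15   0.03 ]]
b [[ 0.54  -0.045  0.03 ]]
slv [[0.481 0.052 0.03 ]]
bush [[ 0.464 -0.127  0.03 ]]
c1 [[0.733 0.109 0.03 ]]
c2 [[ 0.685 -0.254  0.03 ]]
c3 [[0.41  0.154 0.03 ]]
c4 [[ 0.363 -0.212  0.03 ]]
```

View pics/crop1.png

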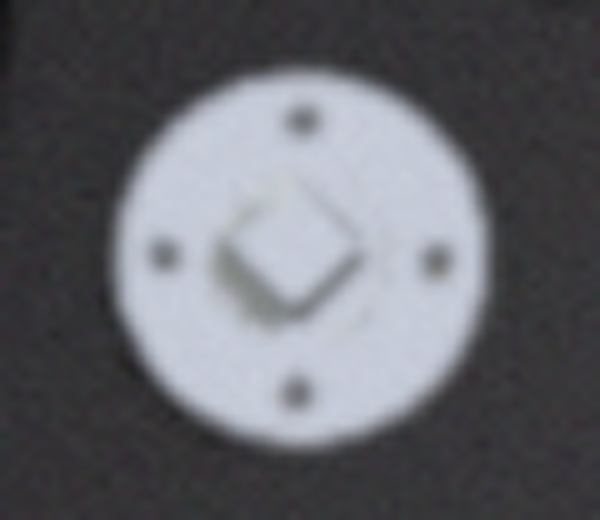

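The crop confirms it: bare aluminium disc, four screws, square boss centred at about crop (295,248). Its diagonals lie almost along the image axes, so the flats' normals are at about +43.5° and -46.5° in the world.

```bash
cat >> h.py <<'E'
def down(yaw):  # tool down, tool y at world angle yaw (deg)
    a=np.deg2rad(yaw); y=np.array([np.cos(a),np.sin(a),0]); z=np.array([0,0,-1.]); return np.c_[np.cross(y,z),y,z]
def goal(s,p,R):
    Rn=Rot.from_quat(s["tool_rot"]); t=Rn.inv().apply(np.array(p)-s["tcp_pos"])/.8
    w=(Rn.inv()*Rot.from_matrix(R)).as_rotvec()/np.pi
    print("travel",np.round(t,4).tolist(),"turn",np.round(w,4).tolist(),"rows",round(max(np.linalg.norm(t)*.8/.0417,np.linalg.norm(w)*180/7.16),1))
E
python3 - <<'E'
from h import *
from station import manip
goal(manip.sense(),[.634,.0286,.19],down(43.5))
E
```

```text
travel [-0.7576, -0.5445, 0.0514] turn [-0.0006, 0.0001, 0.1766] rows 17.9
```

Emit:
{"op": "apply_moves", "data": {
  "claw": [1,1,1,1,1],
  "travel": [
    [-0.758,-0.545,0.051],
    [-0.758,-0.545,0.051],
    [-0.758,-0.545,0.051],
    [-0.758,-0.545,0.051],
    [-0.758,-0.545,0.051]
  ],
  "turn": [
    [0,0,0],
    [0,0,0],
    [0,0,0],
    [0,0,0],
    [0,0,0]
  ]
}}

```text
t: 0.52
tcp_pos: [0.2917, 0.4424, 0.2195]
tool_rot: [0.128, 0.992, -0.0, -0.0]
force: [0.6, -0.1, 0.2]
finger_gap: 0.998
gripper_force: 0.0
```

Emit:
{"op": "apply_moves", "data": {
  "claw": [1,1,1,1,1],
  "travel": [
    [-0.546,-0.393,0.037],
    [-0.546,-0.393,0.037],
    [-0.546,-0.393,0.037],
    [-0.546,-0.393,0.037],
    [-0.546,-0.393,0.037]
  ],
  "turn": [
    [0,0,0],
    [0,0,0],
    [0,0,0],
    [0,0,0],
    [0,0,0]
  ]
}}

```text
t: 0.93
tcp_pos: [0.4243, 0.2819, 0.2082]
tool_rot: [0.128, 0.992, -0.0, -0.0]
force: [-0.0, 0.1, 0.2]
finger_gap: 1.0
gripper_force: 0.0
```

Emit:
{"op": "apply_moves", "data": {
  "claw": [1,1,1,1,1],
  "travel": [
    [-0.335,-0.241,0.023],
    [-0.335,-0.241,0.023],
    [-0.335,-0.241,0.023],
    [-0.335,-0.241,0.023],
    [-0.335,-0.241,0.023]
  ],
  "turn": [
    [0,0,0],
    [0,0,0],
    [0,0,0],
    [0,0,0],
    [0,0,0]
  ]
}}

```text
t: 1.35
tcp_pos: [0.5568, 0.1214, 0.1965]
tool_rot: [0.128, 0.992, 0.0, -0.0]
force: [0.1, 1.3, 0.5]
finger_gap: 1.002
gripper_force: 0.0
```

Emit:
{"op": "apply_moves", "data": {
  "claw": [1,1,1,1,1],
  "travel": [
    [-0.123,-0.089,0.008],
    [-0.123,-0.089,0.008],
    [-0.123,-0.089,0.008],
    [-0.123,-0.089,0.008],
    [-0.123,-0.089,0.008]
  ],
  "turn": [
    [0,0,0.177],
    [0,0,0.177],
    [0,0,0.177],
    [0,0,0.177],
    [0,0,0.177]
  ]
}}

```text
t: 1.77
tcp_pos: [0.6345, 0.0267, 0.1895]
tool_rot: [0.4, 0.917, -0.0, -0.0]
force: [-1.1, 1.0, -0.2]
finger_gap: 1.002
gripper_force: 0.0
```

Now a closer look with the wrist camera, and a first force reading with the hand empty.

```bash
python3 - <<'E'
from h import *
from station import manip
F=[];
d=manip.snapshot("wrist"); np.savez("wrist.npz",**d)
s=manip.sense(); print(s["tcp_pos"],Rot.from_quat(s["tool_rot"]).as_matrix().round(4).tolist(),s["ft_torque"],s["q"])
print(proj(d,[[.634,.0286,.029],[.634,.0286,.063]]), -d["R"].T@d["t"])
cv2.imwrite("pics/wrist1.png",d["pixels"][:,:,::-1])
E
```

```text
[0.63348793 0.02786399 0.18947572] [[-0.682, 0.7313, -0.0015], [0.7313, 0.682, 0.0003], [0.0012, -0.0009, -1.0]] [0.0570371  0.00396659 0.04159446] [-1.32039563e-01  5.87122487e-01  1.44842234e+00  9.07214235e-05
  1.10753905e+00 -8.82619425e-01]
[[317.98902317 218.12329898]
 [318.21857804 231.88882825]] [0.57677139 0.08799722 0.33119673]
```

View pics/wrist1.png

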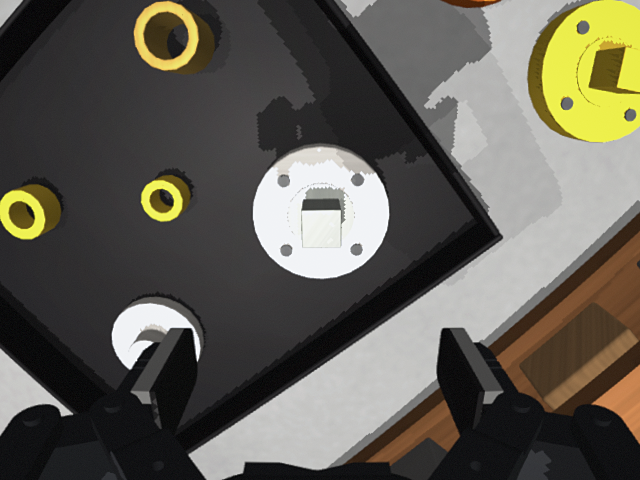

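The wrist picture shows the rotor centred at about (321,212) with the boss top at about (321,229), its flats square to the image. The hand's yaw is right within a degree or two. I refine the position and yaw from the disc contour, the screws and the boss top.

```bash
python3 - <<'E'
from h import *
from station import manip
d=dict(np.load("wrist.npz")); g=d["pixels"].min(2)
def sc(u,v,r=8):
    p=255.-g[v-r:v+r+1,u-r:u+r+1]; p=np.clip(p-100,0,None); yy,xx=np.mgrid[v-r:v+r+1,u-r:u+r+1]
    return [(p*xx).sum()/p.sum(),(p*yy).sum()/p.sum()]
S=cast(d,[sc(284,180),sc(357,180),sc(356,249),sc(286,250)],.029)
print("screws",S.round(4).tolist(),"mean",S.mean(0))
for i in range(4):
    v=S[(i+1)%4]-S[i]; print(np.rad2deg(np.arctan2(v[1],v[0]))%90,np.linalg.norm(v))
cr=g[195:260,290:355]; m=np.zeros_like(g); m[211:256,295:349]=1
B=cast(d,[(301.5,210.5),(341.5,210.5),(341,247.5),(302,247.5)],.063); print("boss",B.round(4).tolist(),B.mean(0))
cv2.imwrite("pics/crop2.png",cv2.resize(d["pixels"][140:285,245:400],None,fx=4,fy=4,interpolation=cv2.INTER_CUBIC)[:,:,::-1])
s=manip.sense()
goal(s,[*S.mean(0)[:2],.10],down(43.5)); print(s["ft_torque"])
E
```

```text
screws [[0.597, 0.0326, 0.029], [0.635, 0.0683, 0.029], [0.6709, 0.0306, 0.029], [0.6331, -0.0052, 0.029]] mean [0.63399458 0.03158998 0.029     ]
43.208598482712524 0.05212638042307029
43.66839285729346 0.05209679725565544
43.499473005550584 0.052141033364416944
43.65077040124103 0.05236138320603406
boss [[0.6164, 0.0318, 0.063], [0.6351, 0.0493, 0.063], [0.6523, 0.031, 0.063], [0.6335, 0.0135, 0.063]] [0.63434233 0.03136355 0.063     ]
travel [0.0028, 0.0037, 0.1118] turn [-0.0003, -0.0004, -0.0028] rows 2.1
[0.0570371  0.00396659 0.04159446]
```

View pics/crop2.png

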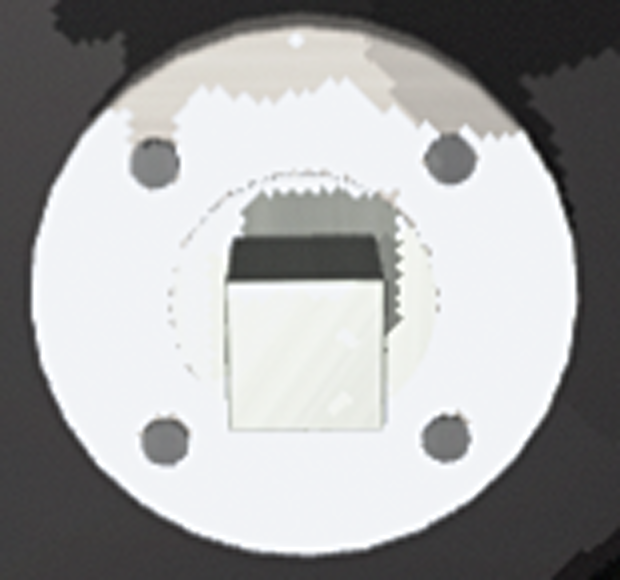

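```bash
cat >> h.py <<'E'
def feel(n):
    from station import manip
    F=[];T=[]
    for _ in range(n):
        manip.snapshot("wrist"); s=manip.sense(); F.append(s["force"]);T.append(s["ft_torque"])
    F=np.array(F);T=np.array(T); R=Rot.from_quat(s["tool_rot"])
    print("F",F.mean(0).round(3),"T",T.mean(0).round(4),"se",(T.std(0)/n**.5).round(4),"Ttool",R.inv().apply(T.mean(0)).round(4))
    print("tcp",s["tcp_pos"].round(4),"R",R.as_matrix().round(4).tolist(),"q",s["q"].round(3)); return s,F.mean(0),T.mean(0)
E
python3 -c "
from h import *
feel(12)"
```

```text
F [-0.3    0.012 -0.127] T [ 0.0028  0.0023 -0.0048] se [0.0069 0.0069 0.0061] Ttool [-0.0002  0.0036  0.0048]
tcp [0.6332 0.0297 0.1907] R [[-0.6878, 0.7259, 0.0002], [0.7259, 0.6878, -0.0], [-0.0002, 0.0001, -1.0]] q [-0.129  0.585  1.449 -0.     1.107 -0.888]
```

Emit:
{"op": "apply_moves", "data": {
  "claw": [1,1,1,1,1],
  "travel": [
    [0.003,0.003,0.04],
    [0.003,0.003,0.08],
    [0.003,0.003,0.112],
    [0.003,0.003,0.14],
    [0.003,0.003,0.14]
  ],
  "turn": [
    [0,0,-0.003],
    [0,0,-0.003],
    [0,0,-0.003],
    [0,0,-0.003],
    [0,0,-0.003]
  ]
}}

```text
t: 2.83
tcp_pos: [0.6297, 0.0333, 0.0738]
tool_rot: [0.391, 0.92, -0.001, -0.005]
force: [-0.7, 0.2, -1.0]
finger_gap: 0.996
gripper_force: 0.0
```

```bash
python3 - <<'E'
from h import *
from station import manip
s=manip.sense(); print(s["tcp_pos"],s["force"]); goal(s,[.6342,.0313,.034],down(43.5))
d=manip.snapshot("wrist"); cv2.imwrite("pics/wrist2.png",d["pixels"][:,:,::-1])
E
```

```text
[0.62965319 0.03327383 0.07378551] [-0.70222919  0.16908097 -1.0414065 ]
travel [-0.0061, 0.0027, 0.0497] turn [-0.002, -0.0024, 0.0026] rows 1.0
```

View pics/wrist2.png

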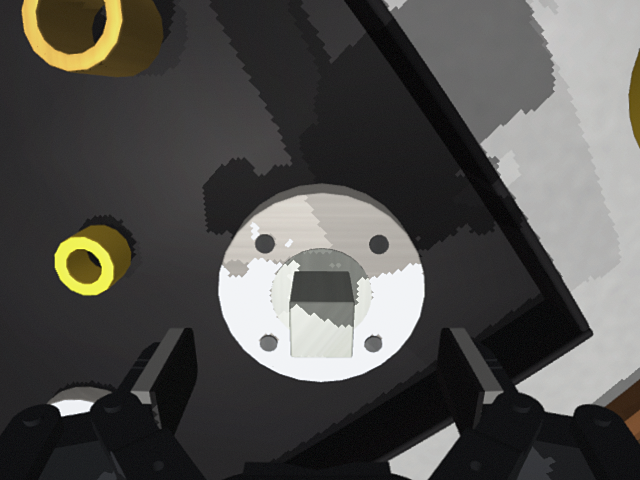

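The boss (columns 290 to 353) lies midway between the pads (195 and 440), and nothing stands in the fingers' way.

```bash
python3 - <<'E'
from h import *
from station import manip
s=manip.sense(); print(s["tcp_pos"],s["force"]); goal(s,[.6342,.0313,.034],down(43.5))
E
```

```text
[0.63126005 0.03314235 0.0761385 ] [-1.37448531  0.52397996  0.14936091]
travel [-0.0045, 0.0012, 0.0526] turn [-0.0012, -0.0015, 0.0026] rows 1.0
```

Emit:
{"op": "apply_moves", "data": {
  "claw": [1,1,1,1],
  "travel": [
    [-0.004,0.001,0.02],
    [-0.004,0.001,0.04],
    [-0.004,0.001,0.052],
    [-0.004,0.001,0.052]
  ],
  "turn": [
    [0,0,0],
    [0,0,0],
    [0,0,0],
    [0,0,0]
  ]
}}

```text
t: 3.22
tcp_pos: [0.6356, 0.0312, 0.0364]
tool_rot: [0.391, 0.92, -0.0, -0.001]
force: [-0.1, -0.0, 0.4]
finger_gap: 0.999
gripper_force: 0.0
```

```bash
python3 - <<'E'
from h import *
from station import manip
manip.snapshot("wrist");manip.snapshot("wrist")
s=manip.sense(); print(s["tcp_pos"],s["force"]); goal(s,[.6342,.0313,.034],down(43.5))
E
```

```text
[0.6366705  0.03109995 0.03788269] [-0.23138336  1.01942052  0.44737777]
travel [0.0023, -0.0021, 0.0048] turn [0.0002, 0.0003, 0.0026] rows 0.1
```

Emit:
{"op": "apply_moves", "data": {
  "claw": [1,0,-1,-1,-1],
  "travel": [
    [0.002,-0.001,0.004],
    [0.002,-0.001,0.004],
    [0.002,-0.001,0.004],
    [0.002,-0.001,0.004],
    [0.002,-0.001,0.004]
  ],
  "turn": [
    [0,0,0.003],
    [0,0,0.003],
    [0,0,0.003],
    [0,0,0.003],
    [0,0,0.003]
  ],
  "newtons": 40
}}

```text
t: 3.73
tcp_pos: [0.6347, 0.0317, 0.0341]
tool_rot: [0.395, 0.919, 0.0, 0.0]
force: [0.2, -0.3, 0.4]
finger_gap: 0.459
gripper_force: 0.0
```

Emit:
{"op": "apply_moves", "data": {
  "claw": [-1,-1,-1,-1,-1],
  "travel": [
    [0,0,0],
    [0,0,0],
    [0,0,0],
    [0,0,0],
    [0,0,0]
  ],
  "turn": [
    [0,0,0],
    [0,0,0],
    [0,0,0],
    [0,0,0],
    [0,0,0]
  ]
}}

```text
t: 4.15
tcp_pos: [0.6344, 0.0314, 0.0341]
tool_rot: [0.395, 0.919, -0.0, 0.0]
force: [-1.9, -2.5, 3.8]
finger_gap: 0.296
gripper_force: 42.6
```

Emit:
{"op": "apply_moves", "data": {
  "claw": [-1,-1,-1,-1,-1],
  "travel": [
    [0,0,0],
    [0,0,0],
    [0,0,0],
    [0,0,0],
    [0,0,0]
  ],
  "turn": [
    [0,0,0],
    [0,0,0],
    [0,0,0],
    [0,0,0],
    [0,0,0]
  ],
  "newtons": 100
}}

```text
t: 4.57
tcp_pos: [0.6347, 0.0314, 0.0343]
tool_rot: [0.395, 0.919, -0.0, 0.0]
force: [-2.4, -2.3, 6.5]
finger_gap: 0.29
gripper_force: 99.9
```

Emit:
{"op": "apply_moves", "data": {
  "claw": [-1,-1,-1,-1,-1],
  "travel": [
    [0,0,-0.01],
    [0,0,-0.03],
    [0,0,-0.06],
    [0,0,-0.09],
    [0,0,-0.12]
  ],
  "turn": [
    [0,0,0],
    [0,0,0],
    [0,0,0],
    [0,0,0],
    [0,0,0]
  ]
}}

```text
t: 4.98
tcp_pos: [0.6329, 0.0324, 0.1287]
tool_rot: [0.395, 0.918, -0.0, -0.002]
force: [1.3, 1.0, -5.8]
finger_gap: 0.29
gripper_force: 98.6
```

Emit:
{"op": "apply_moves", "data": {
  "claw": [-1,-1,-1,-1,-1],
  "travel": [
    [0,0,-0.03],
    [0,0,-0.07],
    [0,0,-0.11],
    [0,0,-0.15],
    [0,0,-0.17]
  ],
  "turn": [
    [0,0,0],
    [0,0,0],
    [0,0,0],
    [0,0,0],
    [0,0,0]
  ]
}}

```text
t: 5.4
tcp_pos: [0.6353, 0.0323, 0.2687]
tool_rot: [0.395, 0.919, 0.001, 0.002]
force: [1.3, 0.1, -5.9]
finger_gap: 0.285
gripper_force: 99.1
```

Emit:
{"op": "apply_moves", "data": {
  "claw": [-1,-1,-1],
  "travel": [
    [0,0,0],
    [0,0,0],
    [0,0,0]
  ],
  "turn": [
    [0,0,0],
    [0,0,0],
    [0,0,0]
  ]
}}

```text
t: 5.65
tcp_pos: [0.6324, 0.0322, 0.2628]
tool_rot: [0.395, 0.919, -0.001, -0.003]
force: [0.1, 0.0, -6.6]
finger_gap: 0.288
gripper_force: 99.0
```

```bash
python3 - <<'E'
from h import *
from station import manip
s,F,T=feel(14)
d=manip.snapshot("wrist"); np.savez("wrist3.npz",**d); cv2.imwrite("pics/wrist3.png",d["pixels"][:,:,::-1])
E
```

```text
F [ 0.125  0.204 -6.19 ] T [-0.082  -0.0578  0.0083] se [0.009  0.0077 0.0062] Ttool [ 0.0144 -0.0993 -0.0084]
tcp [0.6344 0.0317 0.2658] R [[-0.6874, 0.7262, 0.0002], [0.7262, 0.6874, 0.0], [-0.0001, 0.0002, -1.0]] q [-0.126  0.507  1.366  0.     1.268 -0.884]
```

View pics/wrist3.png

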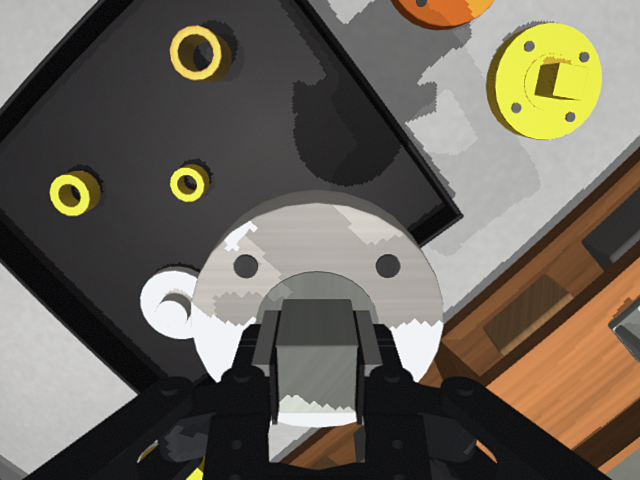

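The rotor is held level with the tray clear below it. I turn it in the air for a second reading, and check from the depth image that it has not tipped in the grip.

Emit:
{"op": "apply_moves", "data": {
  "claw": [-1,-1,-1,-1,-1],
  "travel": [
    [0,0,0],
    [0,0,0],
    [0,0,0],
    [0,0,0],
    [0,0,0]
  ],
  "turn": [
    [0,0,-0.03],
    [0,0,-0.06],
    [0,0,-0.09],
    [0,0,-0.12],
    [0,0,-0.15]
  ]
}}

```text
t: 6.82
tcp_pos: [0.6344, 0.0317, 0.2658]
tool_rot: [0.168, 0.986, 0.0, 0.0]
force: [0.5, 0.4, -7.1]
finger_gap: 0.286
gripper_force: 98.8
```

Emit:
{"op": "apply_moves", "data": {
  "claw": [-1,-1,-1,-1,-1],
  "travel": [
    [0,0,0],
    [0,0,0],
    [0,0,0],
    [0,0,0],
    [0,0,0]
  ],
  "turn": [
    [0,0,-0.03],
    [0,0,-0.06],
    [0,0,-0.08],
    [0,0,-0.08],
    [0,0,-0.08]
  ]
}}

```text
t: 7.23
tcp_pos: [0.6344, 0.0318, 0.2658]
tool_rot: [0.046, 0.999, 0.0, 0.0]
force: [-0.6, 0.5, -6.4]
finger_gap: 0.287
gripper_force: 98.8
```

```bash
cat >> h.py <<'E'
def plane(d,s,lo=.03):
    K=d["intrinsics"]; D=d["depth"]; v,u=np.mgrid[0:480,0:640]; ok=(D>0)
    p=(np.c_[u[ok],v[ok]]-[K[0,2],K[1,2]])/[K[0,0],K[1,1]]; q=p.copy()
    for _ in range(8): q=p/(1+d["k1"]*(q**2).sum(1,keepdims=True))
    X=(np.c_[q,np.ones(len(q))]*D[ok][:,None]-d["t"])@d["R"]
    P=Rot.from_quat(s["tool_rot"]).inv().apply(X-s["tcp_pos"])   # in tool frame
    r=np.hypot(P[:,0],P[:,1]); P=P[(r>.024)&(r<.048)&(abs(P[:,2]-.004)<.012)&(abs(P[:,1])<.06)&(P[:,0]>-.06)]
    for _ in range(6):
        c=np.median(P,0) if _==0 else P.mean(0); n=np.linalg.svd(P-P.mean(0),full_matrices=False)[2][2]; n*=-np.sign(n[2])
        e=abs((P-P.mean(0))@n); P=P[e<max(.0015,2*np.median(e))]
    print("face pts",len(P),"normal in tool",n.round(3),"z at axis",(P.mean(0)@n/n[2]).round(4),"resid",e.mean().round(4)); return n
E
python3 - <<'E'
from h import *
from station import manip
s,F,T=feel(36)
d=manip.snapshot("wrist"); plane(d,s)
E
```

```text
F [ 0.087  0.047 -6.018] T [-0.0139 -0.0804  0.0097] se [0.0046 0.0056 0.0053] Ttool [ 0.0066 -0.0813 -0.0097]
tcp [0.6344 0.0317 0.2657] R [[-0.9959, 0.0902, 0.0], [0.0902, 0.9959, -0.0], [-0.0, -0.0, -1.0]] q [-0.126  0.507  1.367 -0.     1.268 -1.606]
face pts 21443 normal in tool [ 0.002 -0.002 -1.   ] z at axis 0.0061 resid 0.0005
```

The rotor sits true in the grip (normal within 0.2°). The heavy side lies at about +6° from the tool's x axis. Next I work out the dial pose.

```bash
cat >> h.py <<'E'
def dial(deg):
    a=np.deg2rad(deg); h=np.array([np.cos(a),np.sin(a),0]); z=np.array([0,0,1.]); s,c=np.sin(.698),np.cos(.698)
    return np.c_[[-c,0,-s],[0,1,0],[s,0,-c]]@np.c_[h,np.cross(z,h),z].T
E
python3 - <<'E'
from h import *
from station import manip
s=manip.sense(); goal(s,[.57,.01,.28],dial(6)); print(dial(6).round(3))
E
```

```text
travel [0.0777, -0.0343, -0.0179] turn [0.0016, -0.2225, -0.0595] rows 5.8
[[-0.762 -0.08   0.643]
 [-0.105  0.995  0.   ]
 [-0.639 -0.067 -0.766]]
```

Emit:
{"op": "apply_moves", "data": {
  "claw": [-1,-1,-1,-1,-1],
  "travel": [
    [0.009,-0.004,-0.002],
    [0.02,-0.009,-0.005],
    [0.032,-0.014,-0.008],
    [0.044,-0.02,-0.01],
    [0.052,-0.023,-0.012]
  ],
  "turn": [
    [0,-0.025,-0.007],
    [0,-0.06,-0.016],
    [0,-0.095,-0.026],
    [0,-0.13,-0.035],
    [0,-0.15,-0.04]
  ]
}}

```text
t: 9.5
tcp_pos: [0.5869, 0.0178, 0.2743]
tool_rot: [-0.019, 0.972, -0.01, 0.232]
force: [-1.3, 0.9, -7.4]
finger_gap: 0.286
gripper_force: 99.2
```

```bash
python3 - <<'E'
from h import *
from station import manip
manip.snapshot("wrist");manip.snapshot("wrist");s=manip.sense(); goal(s,[.57,.01,.28],dial(6)); print(s["force"],s["q"])
E
```

```text
travel [0.0132, -0.0098, -0.0162] turn [0.0023, -0.0755, -0.0202] rows 2.0
[-1.41335524 -0.41794848 -7.6351418 ] [-0.20070449  0.28206157  1.83286558  0.1451446   0.57678062 -1.91242516]
```

Emit:
{"op": "apply_moves", "data": {
  "claw": [-1,-1,-1,-1,-1],
  "travel": [
    [0.004,-0.003,-0.005],
    [0.008,-0.006,-0.01],
    [0.013,-0.01,-0.016],
    [0.013,-0.01,-0.016],
    [0.013,-0.01,-0.016]
  ],
  "turn": [
    [0.001,-0.025,-0.006],
    [0.002,-0.05,-0.013],
    [0.002,-0.075,-0.02],
    [0.002,-0.075,-0.02],
    [0.002,-0.075,-0.02]
  ]
}}

```text
t: 10.02
tcp_pos: [0.5761, 0.0093, 0.2817]
tool_rot: [-0.049, 0.937, -0.018, 0.345]
force: [0.1, -0.0, -6.1]
finger_gap: 0.285
gripper_force: 99.6
```

Emit:
{"op": "apply_moves", "data": {
  "claw": [-1,-1,-1,-1],
  "travel": [
    [0,0,0],
    [0,0,0],
    [0,0,0],
    [0,0,0]
  ],
  "turn": [
    [0,0,0],
    [0,0,0],
    [0,0,0],
    [0,0,0]
  ]
}}

```text
t: 10.35
tcp_pos: [0.5775, 0.009, 0.2827]
tool_rot: [-0.05, 0.937, -0.019, 0.346]
force: [0.2, -0.6, -5.1]
finger_gap: 0.284
gripper_force: 99.6
```

```bash
python3 - <<'E'
from h import *
from station import manip
s,F,T=feel(50); R=Rot.from_quat(s["tool_rot"])
print("Ftool",R.inv().apply(F).round(3))
d=manip.snapshot("wrist"); n=plane(d,s); print("axis world",R.apply(n).round(4)); goal(s,[.57,.01,.28],dial(6))
E
```

```text
F [ 0.075  0.042 -6.137] T [-0.002   1.0013  0.0025] se [0.004  0.0044 0.0039] Ttool [-0.1053  0.9957 -0.0042]
tcp [0.5765 0.0089 0.2822] R [[-0.7567, -0.0793, 0.6489], [-0.105, 0.9945, -0.001], [-0.6452, -0.0689, -0.7609]] q [-0.269  0.238  2.024  0.742  0.257 -2.609]
Ftool [3.899 0.458 4.718]
face pts 21454 normal in tool [-0.001 -0.002 -1.   ] z at axis 0.005 resid 0.0005
axis world [-0.6482 -0.0008  0.7615]
travel [0.0078, 0.0022, -0.0031] turn [-0.0006, 0.0025, 0.0002] rows 0.2
```

The dial pose's readings agree: about the tool's axis and sideways, the heavy side is within about 2 to 3° of the bottom. The axis leans 40.4° towards -x. One last look before handing in.

```bash
python3 - <<'E'
from station import manip
import cv2
d=manip.snapshot("scene"); cv2.imwrite("pics/scene2.png",d["pixels"][:,:,::-1]); s=manip.sense(); print(s["t"],abs(s["qd"]).max(),s["gripper_force"])
E
```

```text
12.95 0.0011991503103121971 99.60740804672241
```

View pics/scene2.png

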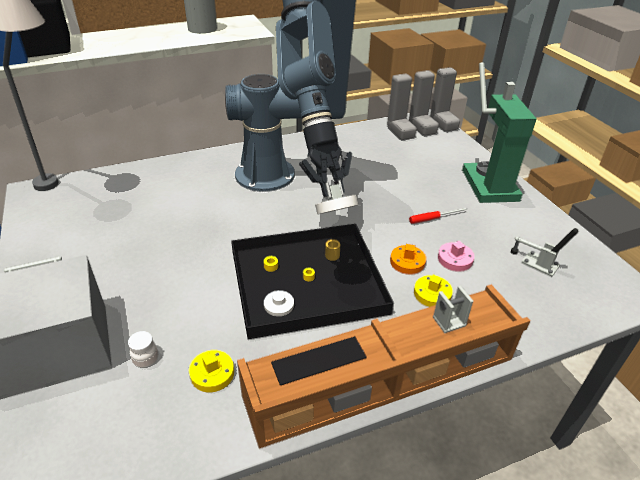

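The rotor is held tipped at about (337,205), and every other part stands where it was. I hand in now.

```bash
python3 -c "
from station import manip
print(manip.sign_off())"
```

```text
the job is handed in; nothing more can be done
None
```

The job is handed in: the rotor is held by its boss about 26 cm up, tipped about 40° back towards the robot, with the heavy side within about 3° of the bottom by the force readings, and the other parts undisturbed in the last picture.

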